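# Stir the deburring beads round the rusty nuts

### The job

Two rusty nuts are being cleaned in the blue dish of white ceramic beads. Take the wooden-handled stirring rod out of its holder, put its tip right down among the beads and stir at least two full rounds about the middle of the dish, well out from the centre, so that the nuts get shifted about but stay in the dish. Then hang the rod upright in its holder again, as it was, and let go.

Things in the scene. Friction and masses are not known exactly. Their poses are not given: they have to be found in the camera images.
- rod_handle (a point): Stirring rod: this point is on the rod's axis, half-way up its round wooden handle (20 mm thick, 68 mm tall, upright); z points up along the rod. The handle's top is 33 mm above this point and a black rubber collar (54 mm wide, 5 mm thick) lies with its top 35 mm and its underside 40 mm below it. A steel shaft 12 mm thick with a round end goes on down to the tip, 125 mm below this point. The rod is loose, about 0.12 kg; it may stand up to 3 mm off the holder's centre.
- rod_tip (a point): The lower tip of the stirring rod, on its axis, 125 mm below the middle of the handle.
- holder_mouth (a point): Rod holder: a grey upright pipe, 42 mm outside, hole 30 mm wide, on a dark square base plate of 84 mm, fixed to the bench. This point is the centre of the pipe's open mouth, 95 mm above the bench. The rod hangs in it from above with its collar resting on the mouth, tip 85 mm below the mouth, handle middle 40 mm above it.
- dish_floor (a point): Round blue dish, fixed to the bench: this point is the centre of its flat inner floor, 5 mm above the bench. Inner radius 80 mm, outer 85 mm, rim (with a small bead) 51 mm above the bench. x points away from the robot, y to the robot's left, z up. A single loose layer of ten slippery white ceramic beads (balls of 20 mm, 12 g) and two nuts lies on the floor, the nuts about 33 mm from the centre; they roll or slide aside when pushed.
- nut_a: One rusty brown hexagonal nut, 28 x 24 x 18 mm, lying in the dish; origin at the centre of its underside.
- nut_b: The other, like rusty nut, 28 x 24 x 18 mm, in the dish; origin at the centre of its underside.
Things that resemble listed ones, but are neither listed nor needed, are in the scene too. Leave any pink or red look-alike of the part that bears rod_handle alone.

How it is judged:
By the outcome, as a careful person would: the job done as asked, in the order asked, and still so for the second after the job is handed in, with the robot touching nothing.
It also fails if it takes over 64 s, if anything falls off the work surface, if the arm or the gripper's body presses on something with over 40 N, if the wrist force passes 120 N, or if a joint passes its speed limit or range.

### The arm

A 6-joint arm with a two-finger parallel gripper is mounted at the origin on a cart in front of the work surface, level with it; the furniture and walls round the work are solid. World frame = base frame: x ahead of the robot, y to its left, z up, the work surface at z = 0. Lengths are in m, angles in rad, forces in N, time in s.
With the tool pointing down it reaches from about 0.375 to 0.75 m from the base axis. Payload 9 kg.
Tool frame: the origin (TCP) lies between the finger pads; the fingertips stand tips_ahead ahead of it and the grasp point (between the pads) is the TCP (tips_ahead is the distance from the TCP to the fingertips, in m); z points along the fingers, y is the direction in which the jaws open and shut (so a half turn about z gives the same grasp; the last joint's range is limited). The gripper opens to 85 mm and grips with 20 to 120 N. Pads are 22 mm wide; open, the fingers measure 114 mm over their backs; the gripper's body (76 mm by 85 mm) begins 54 mm behind the grasp point. The pads swing forward as they close: fully open they stand 13 mm farther back than shut.
Start: joints at [1.127, 0.104, 0.097, 1.564, 0, 1.353], TCP at [0.134, 0.585, 0.212] pointing down, gripper open.
Joint ranges: [-2.99, 2.99], [-0.84, 1.86], [-1.1, 1.16], [-1.84, 2.11], [-1.51, 1.56], [-3.14, 3.14]. Speed limits (rad/s): [2.22, 2.22, 2.57, 3.14, 3.14, 3.14].

### API

Orientations are given as a unit quaternion [x, y, z, w].
In Python, from station import get_obs, capture, camera_params, sign_off, find_in, masks_of, mark_of, tips_ahead gives the robot as it stands.
- The arm moves only by the tool drive_tool, never from a script. Its argument "steps" is a list of rows, each a list of 6 numbers: the shift along the world's x, y, z in cm, then the turn, a rotation vector about the world's x, y, z in degrees. In form: [[tx, ty, tz, wx, wy, wz], ...]. A call has 1 to 8 rows; each row is the pose to reach, as a shift and turn from the pose measured when the call began; what a row does not reach only later rows make up. A row lasts 1/12 s, in which the tool goes at most 41.7 mm and 7.16 degrees, less where a joint would pass 70% of its speed; a pose out of reach is approached as far as the arm can. A call with a gripper value outside its range is refused whole. "claw" is the opening in per cent of the stroke, from 0 (shut) to 100 (fully open), set as the call begins (left out, the last holds). The fingers move at their own pace and stop on an object; the grip force is fixed at half the most. Time passes only in rows, so rows that repeat a pose let the fingers close. It gives the time, the measured TCP pose, the force and the opening at its end, in the units of the state.
- get_obs(): the state, without advancing time (a new reading comes with each control period).
- capture(name): name is "scene" or "top" or "wrist"; returns the picture (420x560x3 uint8, red, green, blue); there is no depth.
- camera_params(name): a dict with "fx", "fy", "cx", "cy" (pixels), "eye" and "attitude" of the camera in the world; the wrist camera has in their place "T_tool_cam" (4x4, takes a point from camera to tool coordinates, whose origin is the TCP and whose axes are the flange's). Camera axes: x right, y down, z forward; pixel columns grow to the right and rows downward; lengths in m; the calibration is good to about 2 mm. The wrist camera is an equidistant fisheye: a pixel r from the principal point sees the ray r / f radians off the axis. A picture is of the moment at which its call begins: read the wrist's pose just before it. camera_params takes no time and is no camera call.
- sign_off(): hands the job in, once; it reports no verdict.
Trained networks look in the newest picture that a camera, given by its name, has taken for a name from the list of things; names that differ only in an ending like _2 or _b are one class to them, and where a whole thing is asked for, a point or a joint stands for the part that bears it (a point fixed in the world has none). Each returns a list of dicts, best first, with "p" (0 to 1); they miss things now and then, are a little off and sometimes report something else, mostly with a low value. They report only what shows in the picture. A call takes as long as a camera call. They do not tell look-alikes from the thing itself.
- find_in(camera, name): "location" ([x, y, z] in m, in world coordinates, good to about 4 mm: the middle of the surface that is visible of it).
- masks_of(camera, name): "mask" (420x560 bool, what is visible of it).
- mark_of(camera, name): "location" ([x, y, z] in m, in world coordinates, good to about 4 mm: a listed point, or the origin of a listed thing).
The state is a dict: "time": time; "joint_positions": joint angles; "qvel": joint speeds; "effort": joint torques, N m; "tool_pos": TCP position; "tool_rot": TCP orientation; "force": force on the tool from outside, world axes, zero at the start; "moment": the same for the moment, N m; "finger_gap": finger opening in m.
Only numpy, scipy, OpenCV 4.12 (cv2) and the standard library are available. Lean on these libraries where they do the work, as an engineer would, in place of code of your own. Each camera call takes 0.05 s, during which the arm holds its last target.

## Working session

There is one attempt and no reset: what is moved stays moved. The work goes in short steps, Python scripts to look and compute and a tool call to move; the robot and the scene stay as the last step left them, time stands still between calls to the robot, and variables do not carry over. Pictures are saved under pics/ and viewed, and the job is handed in when it is done.

Besides the shell and the picture viewer there is one more tool, called after ">>>" by a JSON object that holds its "api" and its "payload", one argument or row to a line. drive_tool: Moves the arm, as the interface text tells. Its arguments: {"type":"object","properties":{"steps":{"type":"array","items":{"type":"array","items":{"type":"number"}}},"claw":{"type":"number"}},"required":["steps"]}

```bash
mkdir -p pics; ls; python3 - <<'E'
from station import *
import cv2,numpy as np
print(get_obs()); print(tips_ahead)
for c in ["scene","top"]:
    im=capture(c); cv2.imwrite(f"pics/{c}0.png",im[:,:,::-1])
    for n in ["rod_handle","rod_tip","holder_mouth","dish_floor","nut_a"]:
        print(c,n,[(np.round(d["location"],4).tolist(),round(d["p"],2)) for d in mark_of(c,n)])
    print({k:np.round(v,4).tolist() for k,v in camera_params(c).items()})
print(get_obs()["time"])
E
```

```text
pics
{'time': 0.0, 'joint_positions': array([1.12729738e+00, 1.04664392e-01, 9.64642553e-02, 1.56387562e+00,
       2.07482091e-06, 1.35310615e+00]), 'qvel': array([ 1.15835624e-05, -7.58244910e-04, -8.64125597e-05, -1.40858396e-04,
        4.27075553e-04, -1.29470719e-03]), 'effort': array([-8.05314212e-04, -5.56940067e+01,  5.03643501e+01,  1.72761048e-02,
       -5.15993343e-04, -9.05866784e-06]), 'tool_pos': array([0.13416923, 0.58445193, 0.21144001]), 'tool_rot': array([ 1.12664643e-01,  9.93632864e-01, -6.04738630e-04, -2.08636643e-04]), 'force': array([ 0.12563396, -0.3441162 ,  0.0223169 ]), 'moment': array([-0.06229571, -0.00938343,  0.00671755]), 'finger_gap': 0.08531136673101532}
0.019
scene rod_handle [([0.3716, 0.0501, 0.1245], 0.68), ([0.4442, -0.1385, 0.1252], 0.63), ([0.5236, 0.2158, 0.0049], 0.37)]
scene rod_tip [([0.3741, 0.0476, -0.0019], 0.76), ([0.4385, -0.1388, -0.0023], 0.7), ([0.6109, -0.04, -0.0004], 0.63)]
scene holder_mouth [([0.5, -0.0345, 0.0924], 0.73)]
scene dish_floor [([0.5247, 0.1815, 0.0048], 0.84)]
scene nut_a [([0.5224, 0.2178, 0.0063], 0.73), ([0.5243, 0.149, 0.0042], 0.57), ([0.5248, 0.1841, 0.0037], 0.44)]
{'fx': 533.9037, 'fy': 533.9037, 'cx': 273.3102, 'cy': 207.945, 'eye': [0.0078, -0.2774, 0.7006], 'attitude': [0.8149, -0.4308, 0.1848, -0.3409]}
top rod_handle [([0.3729, 0.0497, 0.1232], 0.89), ([0.4385, -0.1363, 0.125], 0.88), ([0.6101, -0.0407, 0.1234], 0.69), ([0.5014, -0.0294, 0.1345], 0.68)]
top rod_tip [([0.6145, -0.0464, -0.0007], 0.66)]
top holder_mouth [([0.5002, -0.0358, 0.0958], 0.83)]
top dish_floor [([0.5246, 0.1859, 0.0062], 0.97)]
top nut_a [([0.526, 0.1502, 0.0047], 0.66), ([0.5198, 0.2162, 0.0047], 0.44), ([0.5053, -0.0338, 0.133], 0.21)]
{'fx': 516.9872, 'fy': 516.9872, 'cx': 283.497, 'cy': 213.8346, 'eye': [0.3321, 0.0448, 0.9511], 'attitude': [-0.6976, 0.71, -0.0738, 0.0622]}
0.6
```

View pics/scene0.png

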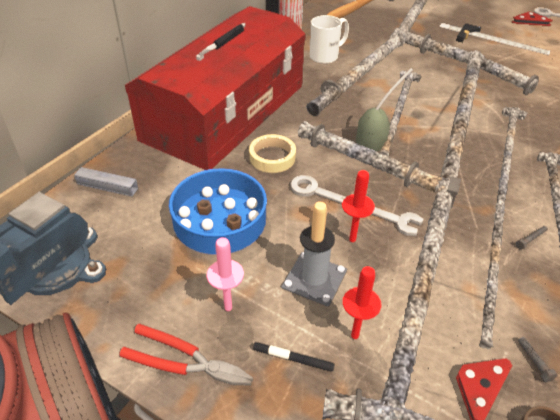

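View pics/top0.png

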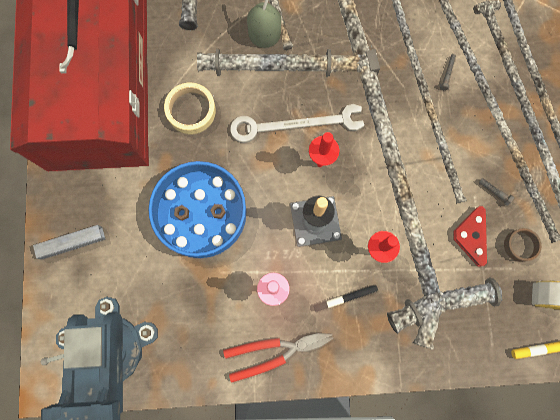

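Candidates for the rod: a pink rod at scene px (225,270), red rods at (358,205) and (363,300), and the wooden-handled rod in the grey pipe at (318,235). By the description I choose the wooden-handled one. I'll check it in a crop.

```bash
python3 - <<'E'
from station import *
import cv2,numpy as np
from scipy.spatial.transform import Rotation as R
a=cv2.imread("pics/scene0.png")[170:310,250:400]; b=cv2.imread("pics/top0.png")[130:270,260:410]
cv2.imwrite("pics/crop0.png",cv2.resize(np.hstack([a,b]),None,fx=2.6,fy=2.6,interpolation=cv2.INTER_CUBIC))
# wood colour blob: rays
def ray(c,u,v):
    p=camera_params(c); d=R.from_quat(p["attitude"]).apply([(u-p["cx"])/p["fx"],(v-p["cy"])/p["fy"],1]); return np.array(p["eye"]),d
def proj(c,X):
    p=camera_params(c); q=R.from_quat(p["attitude"]).inv().apply(np.array(X)-p["eye"]); return q[0]/q[2]*p["fx"]+p["cx"],q[1]/q[2]*p["fy"]+p["cy"]
for X in [(0.501,-0.033,0.168),(0.501,-0.033,0.1),(0.5,-0.035,0.095)]:
    print([np.round(proj(c,X),1) for c in ("scene","top")])
E
```

```text
[array([322.4, 207.7]), array([324.2, 202.9])]
[array([319.1, 239.7]), array([320.4, 211.5])]
[array([319.7, 242.9]), array([321.4, 212.6])]
```

View pics/crop0.png

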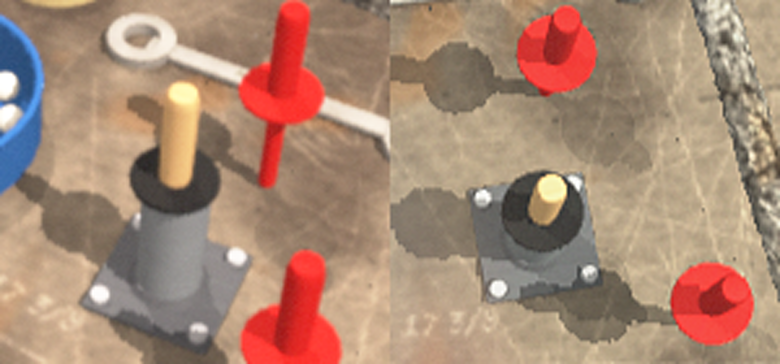

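The crop shows the wooden-handled rod hanging in the grey pipe by its black collar. Handle top is at scene px (320,206) and top px (322,200). The reds stand free next to it. Moving over.

>>> {"api": "drive_tool", "payload": {
  "steps": [
    [1, -1.7, 3, 0, 0, 0],
    [3, -5, 5, 0, 0, 0],
    [5, -8.4, 6, 0, 0, 0],
    [7, -11.8, 6, 0, 0, 0],
    [9, -15.2, 6, 0, 0, 0],
    [11, -18.5, 6, 0, 0, 0],
    [13, -21.8, 6, 0, 0, 0],
    [15, -25.1, 6, 0, 0, 0]
  ],
  "claw": 100
}}

```text
time: 1.27
tool_pos: [0.2848, 0.3323, 0.2724]
tool_rot: [0.112, 0.994, 0.0, 0.0]
force: [0.9, 0.7, 0.7]
finger_gap: 0.0855
```

>>> {"api": "drive_tool", "payload": {
  "steps": [
    [2, -3.5, 0, 0, 0, 0],
    [4, -7, 0, 0, 0, 0],
    [6, -10.5, 0, 0, 0, 0],
    [8, -14, 0, 0, 0, 0],
    [10, -17.5, 0, 0, 0, 0],
    [12, -21, 0, 0, 0, 0],
    [14, -24.5, 0, 0, 0, 0],
    [16, -28, 0, 0, 0, 0]
  ]
}}

```text
time: 1.93
tool_pos: [0.4455, 0.0502, 0.2728]
tool_rot: [0.113, 0.994, 0.0, 0.001]
force: [0.8, 1.0, 0.7]
finger_gap: 0.0852
```

>>> {"api": "drive_tool", "payload": {
  "steps": [
    [2, -3, 0, 0, 0, 0],
    [3.8, -5.5, 0, 0, 0, 0],
    [5.2, -7.3, 0, 0, 0, 0],
    [5.6, -8.1, 0, 0, 0, 0],
    [5.6, -8.1, 0, 0, 0, 0],
    [5.6, -8.1, 0, 0, 0, 0]
  ]
}}

```text
time: 2.43
tool_pos: [0.501, -0.0304, 0.2728]
tool_rot: [0.113, 0.994, 0.001, 0.001]
force: [-0.3, 0.4, -0.7]
finger_gap: 0.0854
```

```bash
cat > h.py <<'E'
from station import *
import cv2,numpy as np
from scipy.spatial.transform import Rotation as R
def marks(c,names):
    for n in names: print(c,n,[(np.round(d["location"],4).tolist(),round(d["p"],2)) for d in mark_of(c,n)])
def snap(c,f):
    im=capture(c); cv2.imwrite(f"pics/{f}.png",im[:,:,::-1]); return im
def wproj(X,o=None):
    o=o or get_obs(); p=camera_params("wrist"); T=np.array(p["T_tool_cam"])
    t=R.from_quat(o["tool_rot"]).inv().apply(np.array(X)-o["tool_pos"])
    c=T[:3,:3].T@(t-T[:3,3]); th=np.arctan2(np.hypot(c[0],c[1]),c[2]); ph=np.arctan2(c[1],c[0])
    return p["cx"]+p["fx"]*th*np.cos(ph),p["cy"]+p["fy"]*th*np.sin(ph)
def show(o=None):
    o=o or get_obs(); print(round(o["time"],2),np.round(o["tool_pos"],4),np.round(R.from_quat(o["tool_rot"]).as_matrix()[:,1],3),np.round(o["force"],1),round(o["finger_gap"],4))
E
python3 - <<'E'
from h import *
o=get_obs();show(o); snap("wrist","w1"); marks("wrist",["rod_handle","holder_mouth"])
for X in [(0.503,-0.030,0.168),(0.503,-0.03,0.1)]: print(wproj(X,o))
p=camera_params("wrist");print(np.round(p["T_tool_cam"],3),p["fx"])
E
```

```text
2.43 [ 0.501  -0.0304  0.2728] [0.224 0.975 0.001] [-0.3  0.4 -0.7] 0.0854
wrist rod_handle [([0.6139, -0.0406, 0.1263], 0.95), ([0.3791, 0.0527, 0.1257], 0.69), ([0.44, -0.1374, 0.1251], 0.69), ([0.5039, -0.0283, 0.1365], 0.63)]
wrist holder_mouth []
(np.float64(280.42812920038534), np.float64(202.87772094894515))
(np.float64(280.26244712674753), np.float64(186.17872027297238))
[[ 0.    -0.961 -0.275  0.069]
 [ 1.     0.    -0.     0.   ]
 [ 0.    -0.275  0.961 -0.162]
 [ 0.     0.     0.     1.   ]] 325.19226210127806
```

View pics/w1.png

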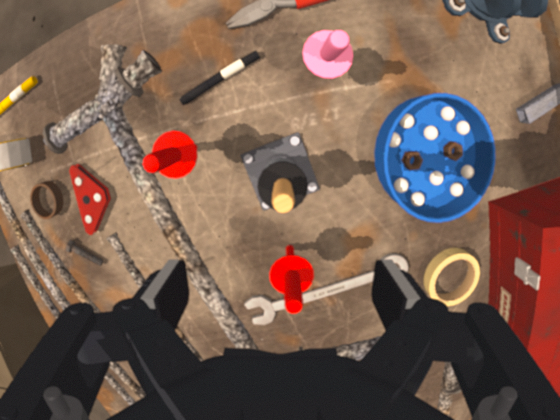

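Wrist view: wooden handle top is at about (283,203) between the open fingers, at roughly (0.505,-0.0285). The reds at (172,152) and (292,278) are clear of the finger line. Descending.

>>> {"api": "drive_tool", "payload": {
  "steps": [
    [0.2, 0.1, -3, 0, 0, 0],
    [0.4, 0.2, -6.5, 0, 0, 0],
    [0.4, 0.2, -10, 0, 0, 0],
    [0.4, 0.2, -12.5, 0, 0, 0],
    [0.4, 0.2, -13.6, 0, 0, 0],
    [0.4, 0.2, -13.6, 0, 0, 0]
  ]
}}

```text
time: 3.08
tool_pos: [0.5033, -0.0264, 0.135]
tool_rot: [0.111, 0.994, 0.001, -0.001]
force: [-0.8, 0.5, 0.6]
finger_gap: 0.0852
```

```bash
python3 - <<'E'
from h import *
o=get_obs();show(o); a=snap("wrist","w2");b=snap("scene","s2")
cv2.imwrite("pics/c2.png",cv2.resize(np.hstack([a[60:340,140:420],b[100:380,180:460]])[:,:,::-1],None,fx=1.42,fy=1.42))
E
```

```text
3.08 [ 0.5033 -0.0264  0.135 ] [0.221 0.975 0.001] [-0.8  0.5  0.6] 0.0852
```

View pics/c2.png

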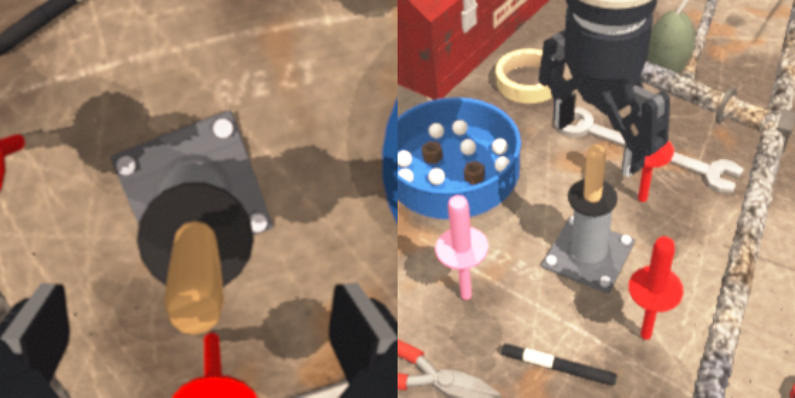

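```bash
python3 - <<'E'
from h import *
def proj(c,X):
    p=camera_params(c); q=R.from_quat(p["attitude"]).inv().apply(np.array(X)-p["eye"]); return np.round([q[0]/q[2]*p["fx"]+p["cx"],q[1]/q[2]*p["fy"]+p["cy"]],1)
o=get_obs();show(o)
T=o["tool_pos"];y=np.array([.221,.975,0])
snap("scene","s3");im=cv2.imread("pics/s3.png")
for s in(-1,1):
  for off in (.0425,):
    for dz in (-.019,-.006,.05):
      X=T+s*off*y+[0,0,dz]; q=proj("scene",X); print(s,dz,q,proj("top",X),np.round(wproj(X,o),1)); cv2.circle(im,tuple(int(v) for v in q),2,(0,255,0),-1)
cv2.imwrite("pics/s3c.png",cv2.resize(im[60:340,180:460],None,fx=2,fy=2))
snap("top","t3")
E
```

```text
3.18 [ 0.5054 -0.0273  0.1387] [0.222 0.975 0.001] [-0.2 -0.7  0.3] 0.0853
-1 -0.019 [339.4 243. ] [343.3 211.8] [208.9 236.7]
-1 -0.006 [340.3 237. ] [344.3 210.2] [204.3 244.9]
-1 0.05 [344.2 209.3] [349.1 202.9] [176.2 296.1]
1 -0.019 [298.2 212.8] [292.6 201.4] [349.9 236.6]
1 -0.006 [298.6 206.8] [292.9 199.7] [354.5 244.8]
1 0.05 [300.1 179.2] [294.1 191.6] [382.4 296. ]
```

View pics/s3c.png

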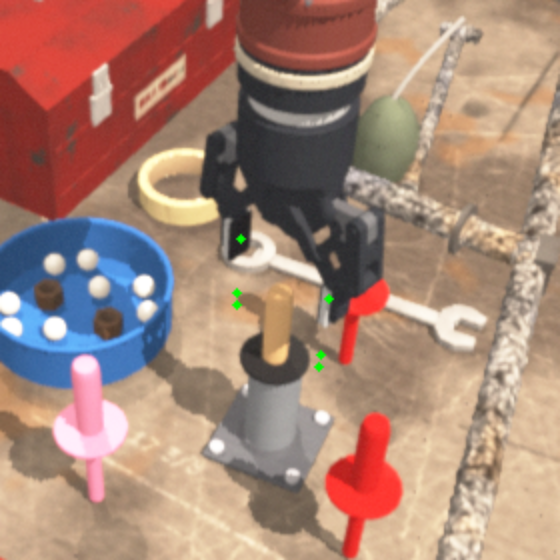

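View pics/t3.png

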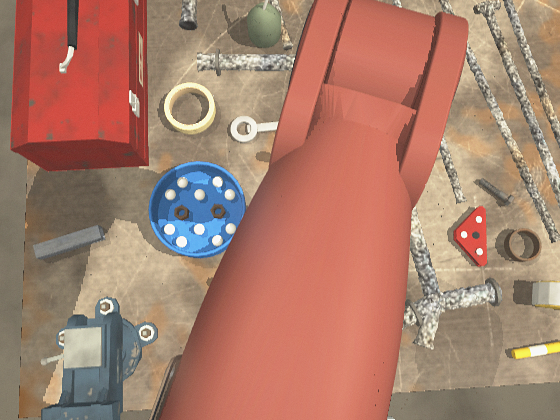

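```bash
python3 - <<'E'
from h import *
o=get_obs();show(o)
a=snap("wrist","w4"); b=cv2.imread("pics/s3.png")
cv2.imwrite("pics/w4c.png",cv2.resize(a[180:400,80:480][:,:,::-1],None,fx=2,fy=2,interpolation=cv2.INTER_CUBIC))
cv2.imwrite("pics/s4c.png",cv2.resize(b[100:260,260:400],None,fx=4,fy=3.75,interpolation=cv2.INTER_CUBIC))
E
```

```text
3.28 [ 0.5062 -0.0278  0.1396] [0.222 0.975 0.001] [-0.3  0.7  0.4] 0.0855
```

View pics/w4c.png

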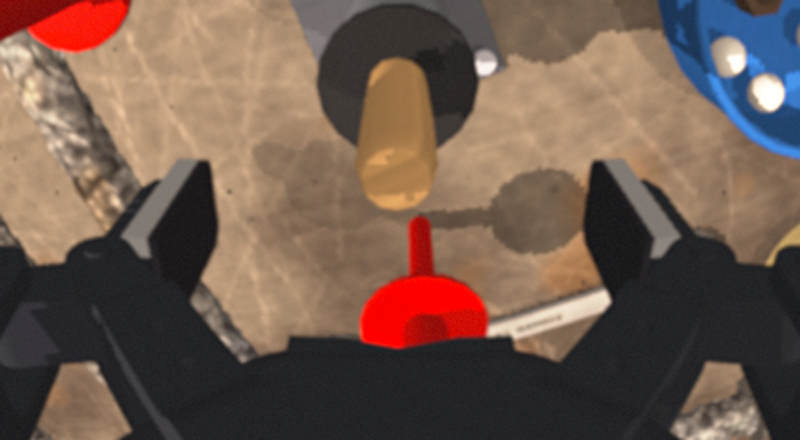

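View pics/s4c.png

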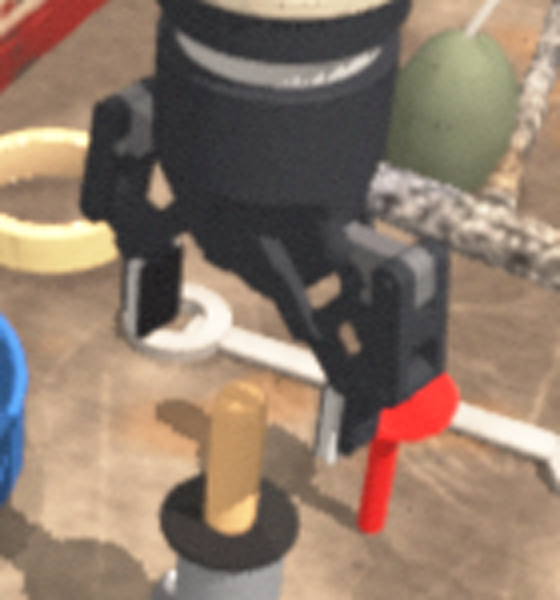

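```bash
python3 - <<'E'
from h import *
from scipy.optimize import least_squares
o=get_obs(); Rm=R.from_quat(o["tool_rot"]); T=o["tool_pos"]; p=camera_params("wrist"); s=camera_params("scene")
def sproj(X):
    q=R.from_quat(s["attitude"]).inv().apply(np.array(X)-s["eye"]); return np.array([q[0]/q[2]*s["fx"]+s["cx"],q[1]/q[2]*s["fy"]+s["cy"]])
print("c",p["cx"],p["cy"], "tool x", np.round(Rm.as_matrix()[:,0],3))
for side,u,v in((1,375,262),(-1,185,262)):
    f=lambda q: np.array(wproj(T+Rm.apply([q[0],side*.0427,q[1]]),o))-[u,v]
    r=least_squares(f,[0.01,0.0]);
    X=T+Rm.apply([r.x[0],side*.0427,r.x[1]]); print("wrist tip tool x,z",np.round(r.x,4),r.cost,np.round(X,4),"scene",sproj(X).round(1))
# scene: right tip bottom at crop(325,460)->(341.3,222.7), left (145,338)->(296.3,190.1)
for side,u,v in((-1,341.3,222.7),(1,296.3,190.1)):
    r=least_squares(lambda q: sproj(T+Rm.apply([q[0],side*.0427,q[1]]))-[u,v],[0,0]); print("scene tip tool",r.x.round(4),r.cost)
# handle top from wrist 278,272 at z .168
r=least_squares(lambda q: np.array(wproj([q[0],q[1],.168],o))-[278,275],[.5,-.03]);print("handle top",r.x.round(4))
print(tips_ahead)
E
```

```text
c 279.9152796014146 209.07231025579986 tool x [-0.975  0.222 -0.005]
wrist tip tool x,z [ 0.0079 -0.0338] 0.0 [0.5078 0.0155 0.1732] scene [296.3 189.4]
wrist tip tool x,z [ 0.007  -0.0318] 1.6155871338926322e-27 [ 0.4897 -0.068   0.1712] scene [340.2 220.7]
scene tip tool [ 0.0039 -0.0257] 1.6155871338926322e-27
scene tip tool [ 0.0079 -0.0323] 4.0389678347315804e-28
handle top [ 0.5063 -0.0285]
0.019
```

Both cameras agree that the open fingertips sit about 32 mm behind the reported TCP, although tips_ahead suggests about 6 mm ahead. The pads are still above the handle, so I'll lower about 4 cm more and look again before closing.

>>> {"api": "drive_tool", "payload": {
  "steps": [
    [0, 0, -1.5, 0, 0, 0],
    [0, -0.1, -3, 0, 0, 0],
    [0, -0.1, -4, 0, 0, 0],
    [0, -0.1, -4.4, 0, 0, 0],
    [0, -0.1, -4.4, 0, 0, 0]
  ]
}}

```text
time: 3.75
tool_pos: [0.5059, -0.0288, 0.0951]
tool_rot: [0.112, 0.994, 0.0, 0.002]
force: [-0.5, 0.8, 0.7]
finger_gap: 0.0851
```

```bash
python3 - <<'E'
from h import *
o=get_obs();show(o)
a=snap("wrist","w5"); b=snap("scene","s5")
cv2.imwrite("pics/c5.png",np.hstack([cv2.resize(a[150:350,180:380],(390,390)),cv2.resize(b[130:280,250:400],(390,390))])[:,:,::-1])
E
```

```text
3.75 [ 0.5059 -0.0288  0.0951] [0.222 0.975 0.001] [-0.5  0.8  0.7] 0.0851
```

View pics/c5.png

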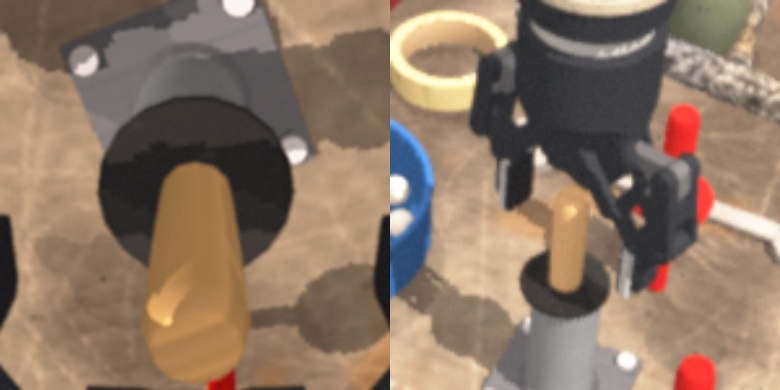

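Scene crop: the pads are now either side of the handle, with their tips midway at z≈0.127. Closing.

>>> {"api": "drive_tool", "payload": {
  "steps": [
    [0, 0, 0, 0, 0, 0],
    [0, 0, 0, 0, 0, 0],
    [0, 0, 0, 0, 0, 0],
    [0, 0, 0, 0, 0, 0],
    [0, 0, 0, 0, 0, 0],
    [0, 0, 0, 0, 0, 0],
    [0, 0, 0, 0, 0, 0],
    [0, 0, 0, 0, 0, 0]
  ],
  "claw": 0
}}

```text
time: 4.52
tool_pos: [0.5067, -0.029, 0.0965]
tool_rot: [0.112, 0.994, -0.0, 0.003]
force: [-0.1, 2.3, 3.6]
finger_gap: 0.0182
```

```bash
python3 - <<'E'
from h import *
o=get_obs();show(o)
a=snap("wrist","w6"); b=snap("scene","s6")
cv2.imwrite("pics/c6.png",np.hstack([cv2.resize(a[150:350,180:380],(390,390)),cv2.resize(b[130:280,250:400],(390,390))])[:,:,::-1])
show()
E
```

```text
4.52 [ 0.5067 -0.029   0.0965] [0.222 0.975 0.001] [-0.1  2.3  3.6] 0.0182
4.62 [ 0.5067 -0.029   0.0965] [0.222 0.975 0.001] [-0.3  1.2  5. ] 0.0182
```

View pics/c6.png

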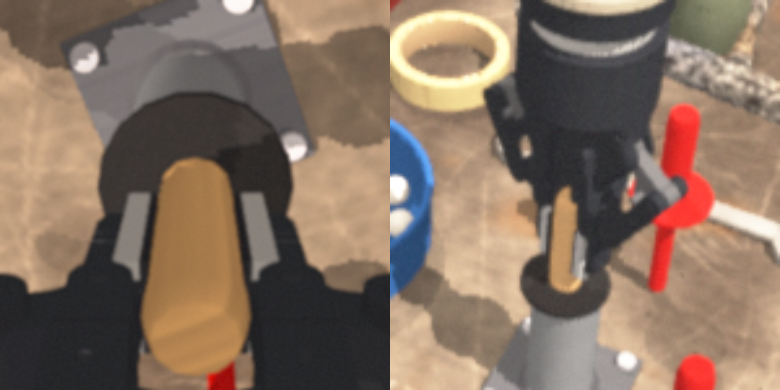

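Grip is good: gap is 18.2 mm on the handle, just above the collar. Lifting straight up, and I'll check the toolbox clearance near the dish.

>>> {"api": "drive_tool", "payload": {
  "steps": [
    [0, 0, 1, 0, 0, 0],
    [0, 0, 3, 0, 0, 0],
    [0, 0, 6, 0, 0, 0],
    [0, 0, 9, 0, 0, 0],
    [0, 0, 11, 0, 0, 0],
    [0, 0, 11.7, 0, 0, 0],
    [0, 0, 11.7, 0, 0, 0]
  ]
}}

```text
time: 5.2
tool_pos: [0.5075, -0.0293, 0.2153]
tool_rot: [0.112, 0.994, -0.0, 0.005]
force: [0.3, -0.2, -2.6]
finger_gap: 0.0184
```

```bash
python3 - <<'E'
from h import *
show()
b=snap("scene","s7"); marks("scene",["rod_handle","rod_tip"]);show()
def ray(c,u,v,z):
    p=camera_params(c); d=R.from_quat(p["attitude"]).apply([(u-p["cx"])/p["fx"],(v-p["cy"])/p["fy"],1]); e=np.array(p["eye"]); return (e+d*(z-e[2])/d[2]).round(3)
print("box corner floor scene",ray("scene",210,165,0),ray("scene",304,88,0),"far edge left",ray("scene",135,130,0))
print("top cam box right edge", ray("top",148,165,0),ray("top",148,165,.1),ray("top",22,170,.1))
E
```

```text
5.2 [ 0.5075 -0.0293  0.2153] [0.222 0.975 0.   ] [ 0.3 -0.2 -2.6] 0.0184
scene rod_handle [([0.4475, -0.1379, 0.1263], 0.98), ([0.6121, -0.0432, 0.1261], 0.9), ([0.3704, 0.0515, 0.1266], 0.88)]
scene rod_tip [([0.444, -0.1411, -0.0006], 0.88), ([0.3764, 0.0521, -0.0021], 0.82), ([0.6155, -0.0429, -0.002], 0.78), ([0.4995, -0.0272, 0.1328], 0.68)]
5.35 [ 0.506  -0.0288  0.2117] [0.222 0.975 0.001] [ 0.4  0.9 -1.9] 0.0183
box corner floor scene [0.634 0.296 0.   ] [0.992 0.292 0.   ] far edge left [0.634 0.507 0.   ]
top cam box right edge [0.616 0.283 0.   ] [0.586 0.258 0.1  ] [0.581 0.47  0.1  ]
```

View pics/s7.png

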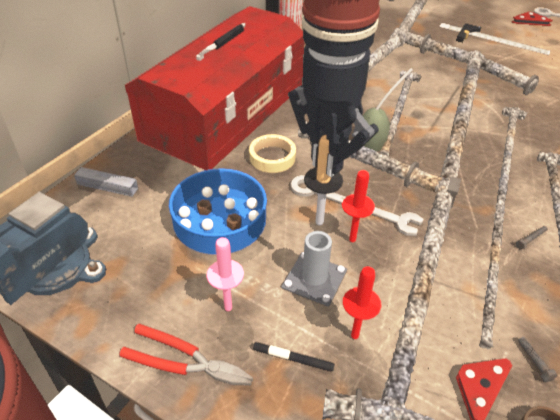

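The rod is out and upright, with its tip at px (320,224) just above the pipe mouth (317,240). Toolbox corner is at (0.63,0.29), which is clear. Going over the dish centre, whose middle is free of beads.

>>> {"api": "drive_tool", "payload": {
  "steps": [
    [0.3, 3, 0, 0, 0, 0],
    [0.7, 6.5, 0, 0, 0, 0],
    [1, 10, 0, 0, 0, 0],
    [1.3, 13.5, 0, 0, 0, 0],
    [1.6, 17, 0, 0, 0, 0],
    [1.8, 20, 0, 0, 0, 0],
    [1.9, 21.2, 0, 0, 0, 0],
    [1.9, 21.2, 0, 0, 0, 0]
  ]
}}

```text
time: 6.02
tool_pos: [0.5239, 0.1855, 0.2098]
tool_rot: [0.11, 0.994, 0.0, 0.001]
force: [0.4, -0.5, -1.2]
finger_gap: 0.0182
```

```bash
python3 - <<'E'
from h import *
o=get_obs();show(o)
a=snap("wrist","w8"); marks("wrist",["rod_tip","dish_floor","nut_a"]); print(wproj(o["tool_pos"]+[0,0,-.0865],o))
b=snap("scene","s8");marks("scene",["rod_tip","dish_floor"])
cv2.imwrite("pics/c8.png",np.hstack([cv2.resize(a[50:350,130:430],(390,390)),cv2.resize(b[80:280,130:330],(390,390))])[:,:,::-1])
show()
E
```

```text
6.02 [0.5239 0.1855 0.2098] [0.219 0.976 0.   ] [ 0.4 -0.5 -1.2] 0.0182
wrist rod_tip [([0.4446, -0.1329, -0.0024], 0.88), ([0.3781, 0.0485, -0.0007], 0.71)]
wrist dish_floor [([0.5212, 0.1836, 0.0055], 0.82)]
wrist nut_a [([0.5195, 0.2144, 0.0045], 0.94), ([0.5257, 0.1532, 0.0047], 0.64)]
(np.float64(279.5200614155708), np.float64(206.54025292350403))
scene rod_tip [([0.5174, 0.1845, 0.1276], 0.91), ([0.3765, 0.0497, -0.0009], 0.8), ([0.6138, -0.0402, -0.003], 0.78), ([0.4423, -0.1377, -0.0025], 0.61)]
scene dish_floor [([0.5251, 0.1822, 0.0013], 0.83)]
6.37 [0.5251 0.1822 0.2116] [0.224 0.975 0.001] [-0.6  0.2 -0.6] 0.0182
```

View pics/c8.png

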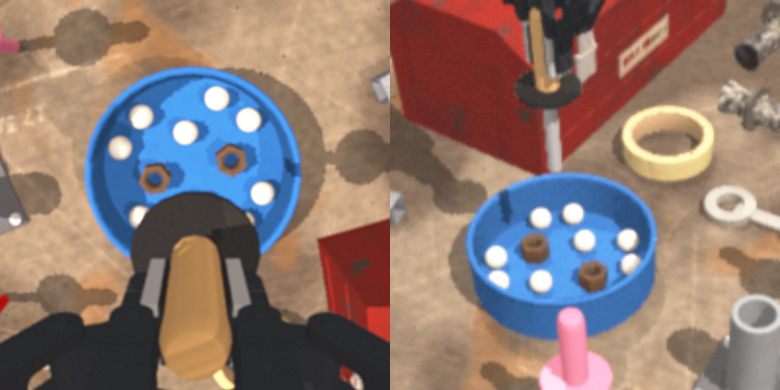

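Wrist crop: the dish is centred under the tool, nuts at (155,179) and (230,158), and the middle is free. Going down at the centre.

>>> {"api": "drive_tool", "payload": {
  "steps": [
    [0.2, 0.1, -2.5, 0, 0, 0],
    [0.2, 0.1, -5.5, 0, 0, 0],
    [0.2, 0.1, -8, 0, 0, 0],
    [0.2, 0.1, -10, 0, 0, 0],
    [0.2, 0.1, -11, 0, 0, 0],
    [0.2, 0.1, -11.4, 0, 0, 0],
    [0.2, 0.1, -11.4, 0, 0, 0]
  ]
}}

```text
time: 6.95
tool_pos: [0.5269, 0.1827, 0.0974]
tool_rot: [0.113, 0.994, 0.0, 0.002]
force: [0.3, -0.6, -1.2]
finger_gap: 0.0184
```

```bash
cat > plan.py <<'E'
from h import *
import sys
b0=float(sys.argv[1])
o=get_obs(); show(o); T=o["tool_pos"]; C=np.array([.5272,.1837]); d=T[:2]-C; print("r mm",np.hypot(*d)*1e3,"ang",np.degrees(np.arctan2(d[1],d[0])))
rad=float(sys.argv[2]); rows=[]
for i in range(1,9):
    a=np.radians(b0+15*i); p=C+rad*np.array([np.cos(a),np.sin(a)]); rows.append(np.round(np.r_[(p-T[:2])*100,(0.0968-T[2])*100,0,0,0],1).tolist())
print(rows)
E
python3 - <<'E'
from h import *
o=get_obs();show(o)
b=snap("scene","s9"); a=snap("wrist","w9"); marks("scene",["rod_tip"])
cv2.imwrite("pics/c9.png",np.hstack([cv2.resize(a[50:350,130:430],(390,390)),cv2.resize(b[80:280,130:330],(390,390))])[:,:,::-1])
E
python3 plan.py 180 0.042
```

```text
6.95 [0.5269 0.1827 0.0974] [0.224 0.975 0.   ] [ 0.3 -0.6 -1.2] 0.0184
scene rod_tip [([0.4418, -0.1406, -0.0005], 0.82), ([0.6118, -0.0401, -0.0029], 0.75), ([0.3745, 0.0506, -0.0002], 0.63), ([0.5211, 0.2147, 0.0066], 0.38)]
7.1 [0.5281 0.1831 0.0993] [0.224 0.975 0.001] [ 0.5  0.8 -1.1] 0.0181
r mm 1.1035353017725975 ang -31.985910605377743
[[-4.2, -1.0, -0.3, 0.0, 0.0, 0.0], [-3.7, -2.0, -0.3, 0.0, 0.0, 0.0], [-3.1, -2.9, -0.3, 0.0, 0.0, 0.0], [-2.2, -3.6, -0.3, 0.0, 0.0, 0.0], [-1.2, -4.0, -0.3, 0.0, 0.0, 0.0], [-0.1, -4.1, -0.3, 0.0, 0.0, 0.0], [1.0, -4.0, -0.3, 0.0, 0.0, 0.0], [2.0, -3.6, -0.3, 0.0, 0.0, 0.0]]
```

View pics/c9.png

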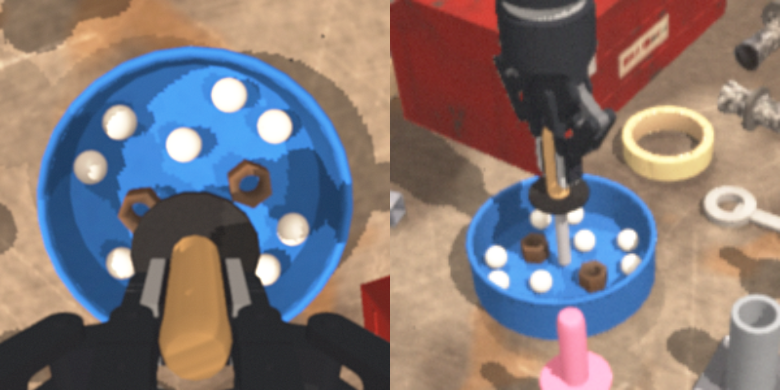

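The rod tip is in the centre of the dish between the nuts, at the bead level (crop px (565,262)). I'll move out and start circling.

>>> {"api": "drive_tool", "payload": {
  "steps": [
    [-1.4, 0, -0.3, 0, 0, 0],
    [-2.8, 0, -0.3, 0, 0, 0],
    [-4.2, -0.3, -0.3, 0, 0, 0],
    [-4.2, -1, -0.3, 0, 0, 0],
    [-3.7, -2, -0.3, 0, 0, 0],
    [-3.1, -2.9, -0.3, 0, 0, 0],
    [-2.2, -3.6, -0.3, 0, 0, 0],
    [-1.2, -4, -0.3, 0, 0, 0]
  ]
}}

```text
time: 7.77
tool_pos: [0.5179, 0.1415, 0.0967]
tool_rot: [0.113, 0.994, 0.0, 0.004]
force: [-0.6, -0.1, -1.6]
finger_gap: 0.0182
```

```bash
python3 plan.py 255 0.042
```

```text
7.77 [0.5179 0.1415 0.0967] [0.225 0.974 0.002] [-0.6 -0.1 -1.6] 0.0182
r mm 43.17647454074979 ang -102.49330943450252
[[0.9, 0.0, 0.0, 0.0, 0.0, 0.0], [2.0, 0.2, 0.0, 0.0, 0.0, 0.0], [3.0, 0.6, 0.0, 0.0, 0.0, 0.0], [3.9, 1.2, 0.0, 0.0, 0.0, 0.0], [4.6, 2.1, 0.0, 0.0, 0.0, 0.0], [5.0, 3.1, 0.0, 0.0, 0.0, 0.0], [5.1, 4.2, 0.0, 0.0, 0.0, 0.0], [5.0, 5.3, 0.0, 0.0, 0.0, 0.0]]
```

>>> {"api": "drive_tool", "payload": {
  "steps": [
    [0.9, 0, 0, 0, 0, 0],
    [2, 0.2, 0, 0, 0, 0],
    [3, 0.6, 0, 0, 0, 0],
    [3.9, 1.2, 0, 0, 0, 0],
    [4.6, 2.1, 0, 0, 0, 0],
    [5, 3.1, 0, 0, 0, 0],
    [5.1, 4.2, 0, 0, 0, 0],
    [5, 5.3, 0, 0, 0, 0]
  ]
}}

```text
time: 8.43
tool_pos: [0.5685, 0.195, 0.0964]
tool_rot: [0.114, 0.994, 0.0, 0.004]
force: [-0.7, -0.1, -1.3]
finger_gap: 0.018
```

```bash
python3 plan.py 15 0.042; python3 - <<'E'
from h import *
b=snap("scene","s10"); a=snap("wrist","w10")
cv2.imwrite("pics/c10.png",np.hstack([cv2.resize(a[50:350,130:430],(390,390)),cv2.resize(b[80:280,130:330],(390,390))])[:,:,::-1])
E
```

```text
8.43 [0.5685 0.195  0.0964] [0.226 0.974 0.001] [-0.7 -0.1 -1.3] 0.018
r mm 42.794524662873144 ang 15.29936049870135
[[-0.5, 1.0, 0.0, 0.0, 0.0, 0.0], [-1.2, 1.8, 0.0, 0.0, 0.0, 0.0], [-2.0, 2.5, 0.0, 0.0, 0.0, 0.0], [-3.0, 2.9, 0.0, 0.0, 0.0, 0.0], [-4.1, 3.1, 0.0, 0.0, 0.0, 0.0], [-5.2, 2.9, 0.0, 0.0, 0.0, 0.0], [-6.2, 2.5, 0.0, 0.0, 0.0, 0.0], [-7.1, 1.8, 0.0, 0.0, 0.0, 0.0]]
```

View pics/c10.png

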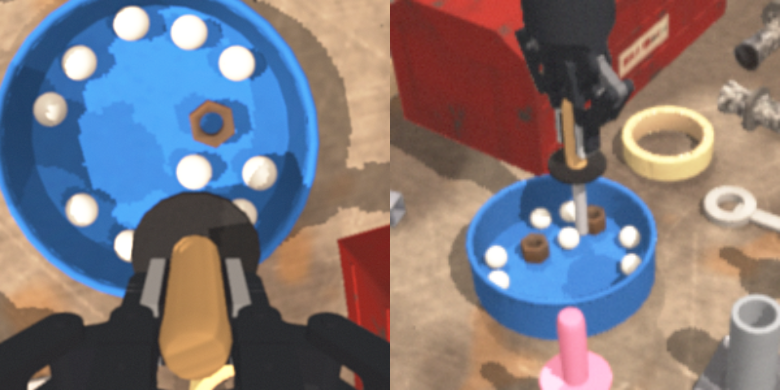

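The first nut and the beads are shifting and all of them are inside. Continuing.

>>> {"api": "drive_tool", "payload": {
  "steps": [
    [-0.5, 1, 0, 0, 0, 0],
    [-1.2, 1.8, 0, 0, 0, 0],
    [-2, 2.5, 0, 0, 0, 0],
    [-3, 2.9, 0, 0, 0, 0],
    [-4.1, 3.1, 0, 0, 0, 0],
    [-5.2, 2.9, 0, 0, 0, 0],
    [-6.2, 2.5, 0, 0, 0, 0],
    [-7.1, 1.8, 0, 0, 0, 0]
  ]
}}

```text
time: 9.2
tool_pos: [0.4949, 0.2148, 0.0966]
tool_rot: [0.112, 0.994, 0.001, 0.003]
force: [0.1, 0.4, -1.7]
finger_gap: 0.0185
```

```bash
python3 plan.py 135 0.042
```

```text
9.2 [0.4949 0.2148 0.0966] [0.222 0.975 0.002] [ 0.1  0.4 -1.7] 0.0185
r mm 44.854916848253836 ang 136.08311682830612
[[-0.4, -1.0, 0.0, 0.0, 0.0, 0.0], [-0.8, -2.0, 0.0, 0.0, 0.0, 0.0], [-1.0, -3.1, 0.0, 0.0, 0.0, 0.0], [-0.8, -4.2, 0.0, 0.0, 0.0, 0.0], [-0.4, -5.2, 0.0, 0.0, 0.0, 0.0], [0.3, -6.1, 0.0, 0.0, 0.0, 0.0], [1.1, -6.7, 0.0, 0.0, 0.0, 0.0], [2.1, -7.2, 0.0, 0.0, 0.0, 0.0]]
```

>>> {"api": "drive_tool", "payload": {
  "steps": [
    [-0.4, -1, 0, 0, 0, 0],
    [-0.8, -2, 0, 0, 0, 0],
    [-1, -3.1, 0, 0, 0, 0],
    [-0.8, -4.2, 0, 0, 0, 0],
    [-0.4, -5.2, 0, 0, 0, 0],
    [0.3, -6.1, 0, 0, 0, 0],
    [1.1, -6.7, 0, 0, 0, 0],
    [2.1, -7.2, 0, 0, 0, 0]
  ]
}}

```text
time: 9.87
tool_pos: [0.517, 0.1417, 0.0965]
tool_rot: [0.112, 0.994, 0.001, 0.003]
force: [0.0, 0.4, -1.2]
finger_gap: 0.0179
```

```bash
python3 plan.py 255 0.042; python3 - <<'E'
from h import *
b=snap("scene","s11"); a=snap("wrist","w11")
cv2.imwrite("pics/c11.png",np.hstack([cv2.resize(a[50:350,130:430],(390,390)),cv2.resize(b[80:280,130:330],(390,390))])[:,:,::-1])
E
```

```text
9.87 [0.517  0.1417 0.0965] [0.223 0.975 0.002] [ 0.   0.4 -1.2] 0.0179
r mm 43.19207294694275 ang -103.70093534324681
[[1.0, -0.0, 0.0, 0.0, 0.0, 0.0], [2.1, 0.1, 0.0, 0.0, 0.0, 0.0], [3.1, 0.6, 0.0, 0.0, 0.0, 0.0], [4.0, 1.2, 0.0, 0.0, 0.0, 0.0], [4.7, 2.1, 0.0, 0.0, 0.0, 0.0], [5.1, 3.1, 0.0, 0.0, 0.0, 0.0], [5.2, 4.2, 0.0, 0.0, 0.0, 0.0], [5.1, 5.3, 0.0, 0.0, 0.0, 0.0]]
```

View pics/c11.png

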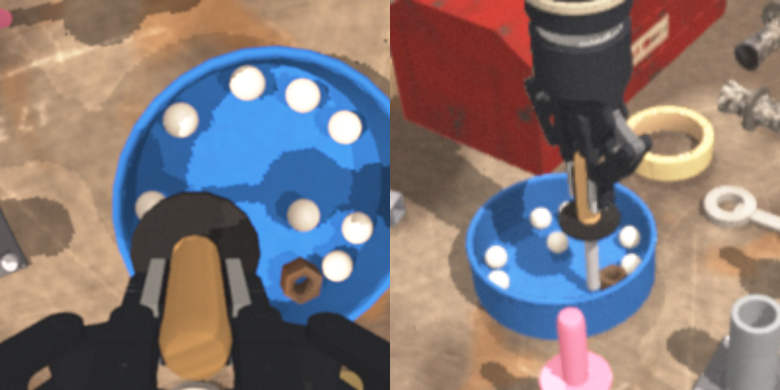

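One round is complete. The nut rides ahead of the rod at crop (610,275). Going into round two.

>>> {"api": "drive_tool", "payload": {
  "steps": [
    [1, 0, 0, 0, 0, 0],
    [2.1, 0.1, 0, 0, 0, 0],
    [3.1, 0.6, 0, 0, 0, 0],
    [4, 1.2, 0, 0, 0, 0],
    [4.7, 2.1, 0, 0, 0, 0],
    [5.1, 3.1, 0, 0, 0, 0],
    [5.2, 4.2, 0, 0, 0, 0],
    [5.1, 5.3, 0, 0, 0, 0]
  ]
}}

```text
time: 10.63
tool_pos: [0.5686, 0.1954, 0.0962]
tool_rot: [0.113, 0.994, 0.0, 0.003]
force: [-0.0, 0.4, -1.9]
finger_gap: 0.0183
```

```bash
python3 plan.py 15 0.042
```

```text
10.63 [0.5686 0.1954 0.0962] [0.224 0.975 0.002] [-0.   0.4 -1.9] 0.0183
r mm 43.046155780656555 ang 15.838695488994036
[[-0.5, 0.9, 0.1, 0.0, 0.0, 0.0], [-1.2, 1.8, 0.1, 0.0, 0.0, 0.0], [-2.0, 2.5, 0.1, 0.0, 0.0, 0.0], [-3.1, 2.9, 0.1, 0.0, 0.0, 0.0], [-4.1, 3.0, 0.1, 0.0, 0.0, 0.0], [-5.2, 2.9, 0.1, 0.0, 0.0, 0.0], [-6.2, 2.5, 0.1, 0.0, 0.0, 0.0], [-7.1, 1.8, 0.1, 0.0, 0.0, 0.0]]
```

>>> {"api": "drive_tool", "payload": {
  "steps": [
    [-0.5, 0.9, 0, 0, 0, 0],
    [-1.2, 1.8, 0, 0, 0, 0],
    [-2, 2.5, 0, 0, 0, 0],
    [-3.1, 2.9, 0, 0, 0, 0],
    [-4.1, 3, 0, 0, 0, 0],
    [-5.2, 2.9, 0, 0, 0, 0],
    [-6.2, 2.5, 0, 0, 0, 0],
    [-7.1, 1.8, 0, 0, 0, 0]
  ]
}}

```text
time: 11.3
tool_pos: [0.496, 0.2142, 0.0962]
tool_rot: [0.112, 0.994, 0.001, 0.003]
force: [-0.2, 0.6, -1.4]
finger_gap: 0.0182
```

```bash
python3 plan.py 135 0.042
```

```text
11.3 [0.496  0.2142 0.0962] [0.223 0.975 0.002] [-0.2  0.6 -1.4] 0.0182
r mm 43.618346737382055 ang 135.6942937086608
[[-0.5, -0.9, 0.1, 0.0, 0.0, 0.0], [-0.9, -2.0, 0.1, 0.0, 0.0, 0.0], [-1.1, -3.0, 0.1, 0.0, 0.0, 0.0], [-0.9, -4.1, 0.1, 0.0, 0.0, 0.0], [-0.5, -5.1, 0.1, 0.0, 0.0, 0.0], [0.2, -6.0, 0.1, 0.0, 0.0, 0.0], [1.0, -6.7, 0.1, 0.0, 0.0, 0.0], [2.0, -7.1, 0.1, 0.0, 0.0, 0.0]]
```

>>> {"api": "drive_tool", "payload": {
  "steps": [
    [-0.5, -0.9, 0, 0, 0, 0],
    [-0.9, -2, 0, 0, 0, 0],
    [-1.1, -3, 0, 0, 0, 0],
    [-0.9, -4.1, 0, 0, 0, 0],
    [-0.5, -5.1, 0, 0, 0, 0],
    [0.2, -6, 0, 0, 0, 0],
    [1, -6.7, 0, 0, 0, 0],
    [2, -7.1, 0, 0, 0, 0]
  ]
}}

```text
time: 11.97
tool_pos: [0.5171, 0.1418, 0.0962]
tool_rot: [0.113, 0.994, 0.0, 0.003]
force: [-0.8, 0.8, -2.0]
finger_gap: 0.0185
```

```bash
python3 plan.py 255 0.042; python3 - <<'E'
from h import *
b=snap("scene","s12"); a=snap("wrist","w12")
cv2.imwrite("pics/c12.png",np.hstack([cv2.resize(a[50:350,130:430],(390,390)),cv2.resize(b[80:280,130:330],(390,390))])[:,:,::-1])
E
```

```text
11.97 [0.5171 0.1418 0.0962] [0.224 0.975 0.002] [-0.8  0.8 -2. ] 0.0185
r mm 43.10044044491603 ang -103.56032631324487
[[1.0, -0.0, 0.1, 0.0, 0.0, 0.0], [2.1, 0.1, 0.1, 0.0, 0.0, 0.0], [3.1, 0.6, 0.1, 0.0, 0.0, 0.0], [4.0, 1.2, 0.1, 0.0, 0.0, 0.0], [4.6, 2.1, 0.1, 0.0, 0.0, 0.0], [5.1, 3.1, 0.1, 0.0, 0.0, 0.0], [5.2, 4.2, 0.1, 0.0, 0.0, 0.0], [5.1, 5.3, 0.1, 0.0, 0.0, 0.0]]
```

View pics/c12.png

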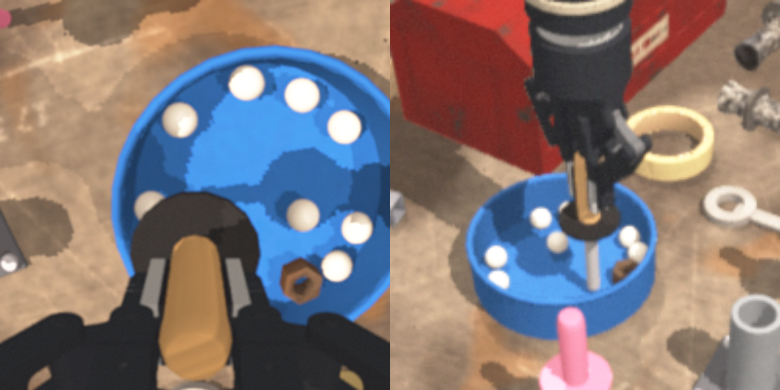

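>>> {"api": "drive_tool", "payload": {
  "steps": [
    [1, 0, 0, 0, 0, 0],
    [2.1, 0.1, 0, 0, 0, 0],
    [3.1, 0.6, 0, 0, 0, 0],
    [4, 1.2, 0, 0, 0, 0],
    [4.6, 2.1, 0, 0, 0, 0],
    [5.1, 3.1, 0, 0, 0, 0],
    [5.2, 4.2, 0, 0, 0, 0],
    [5.1, 5.3, 0, 0, 0, 0]
  ]
}}

```text
time: 12.73
tool_pos: [0.5689, 0.1958, 0.0958]
tool_rot: [0.113, 0.994, 0.0, 0.003]
force: [0.5, 0.0, -1.3]
finger_gap: 0.0183
```

```bash
python3 plan.py 15 0.042; python3 - <<'E'
from h import *
b=snap("scene","s13"); a=snap("wrist","w13")
cv2.imwrite("pics/c13.png",np.hstack([cv2.resize(a[50:350,130:430],(390,390)),cv2.resize(b[80:280,130:330],(390,390))])[:,:,::-1])
marks("wrist",["nut_a"]);marks("scene",["nut_a"])
E
```

```text
12.73 [0.5689 0.1958 0.0958] [0.225 0.974 0.002] [ 0.5  0.  -1.3] 0.0183
r mm 43.3954360409788 ang 16.223268591553733
[[-0.5, 0.9, 0.1, 0.0, 0.0, 0.0], [-1.2, 1.8, 0.1, 0.0, 0.0, 0.0], [-2.1, 2.4, 0.1, 0.0, 0.0, 0.0], [-3.1, 2.8, 0.1, 0.0, 0.0, 0.0], [-4.2, 3.0, 0.1, 0.0, 0.0, 0.0], [-5.3, 2.8, 0.1, 0.0, 0.0, 0.0], [-6.3, 2.4, 0.1, 0.0, 0.0, 0.0], [-7.1, 1.8, 0.1, 0.0, 0.0, 0.0]]
wrist nut_a [([0.5384, 0.1296, 0.0022], 0.83)]
scene nut_a [([0.5446, 0.1252, 0.0058], 0.58), ([0.5856, 0.1965, 0.0031], 0.43)]
```

View pics/c13.png

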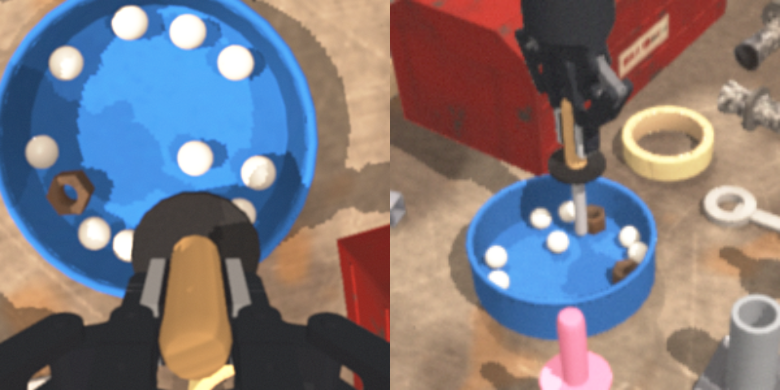

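Both nuts have shifted and are in the dish: one beside the rod at crop (597,218), the other at (625,270) near the wall. That's over two full rounds. Lifting out.

>>> {"api": "drive_tool", "payload": {
  "steps": [
    [-0.3, 0, 1.5, 0, 0, 0],
    [-0.3, 0, 4, 0, 0, 0],
    [-0.3, 0, 7.5, 0, 0, 0],
    [-0.3, 0, 10.5, 0, 0, 0],
    [-0.3, 0, 12, 0, 0, 0],
    [-0.3, 0, 12, 0, 0, 0]
  ]
}}

```text
time: 13.43
tool_pos: [0.5671, 0.1952, 0.2208]
tool_rot: [0.113, 0.994, 0.001, 0.007]
force: [0.3, 0.3, -1.5]
finger_gap: 0.0186
```

>>> {"api": "drive_tool", "payload": {
  "steps": [
    [-0.8, -3, 0, 0, 0, 0],
    [-1.7, -6.5, 0, 0, 0, 0],
    [-2.6, -10, 0, 0, 0, 0],
    [-3.5, -13.5, 0, 0, 0, 0],
    [-4.4, -17, 0, 0, 0, 0],
    [-5.2, -20, 0, 0, 0, 0],
    [-5.9, -22.2, 0, 0, 0, 0],
    [-5.9, -22.4, 0, 0, 0, 0]
  ]
}}

```text
time: 14.1
tool_pos: [0.5065, -0.0322, 0.2194]
tool_rot: [0.115, 0.993, 0.001, 0.006]
force: [-0.0, -0.2, -2.1]
finger_gap: 0.0184
```

>>> {"api": "drive_tool", "payload": {
  "steps": [
    [0, 0, 0, 0, 0, 0]
  ]
}}

```text
time: 14.18
tool_pos: [0.5059, -0.0332, 0.2183]
tool_rot: [0.116, 0.993, 0.001, 0.006]
force: [0.2, 0.0, -1.7]
finger_gap: 0.0185
```

```bash
python3 - <<'E'
from h import *
o=get_obs();show(o);print(o["tool_rot"])
b=snap("scene","s14"); a=snap("wrist","w14")
marks("scene",["rod_tip","holder_mouth","rod_handle"]);marks("wrist",["rod_tip","holder_mouth"])
o7=cv2.imread("pics/s7.png")[:,:,::-1]
cv2.imwrite("pics/c14.png",np.hstack([cv2.resize(o7[130:280,240:390],(390,390)),cv2.resize(b[130:280,240:390],(390,390))])[:,:,::-1])
show()
E
```

```text
14.18 [ 0.5059 -0.0332  0.2183] [0.23  0.973 0.003] [ 0.2  0.  -1.7] 0.0185
[1.15780743e-01 9.93258869e-01 7.14099733e-04 5.57922757e-03]
scene rod_tip [([0.5007, -0.0322, 0.1343], 0.71), ([0.3748, 0.0461, -0.0029], 0.68), ([0.4398, -0.1371, 0.0023], 0.61), ([0.6172, -0.0388, -0.0005], 0.56)]
scene holder_mouth [([0.5, -0.0323, 0.0901], 0.89)]
scene rod_handle [([0.4458, -0.1374, 0.1283], 0.9), ([0.5013, -0.0373, 0.2572], 0.88), ([0.3682, 0.0523, 0.1288], 0.78), ([0.6099, -0.0408, 0.1294], 0.55)]
wrist rod_tip [([0.446, -0.1328, -0.0022], 0.86)]
wrist holder_mouth [([0.5079, -0.0286, 0.0983], 0.8)]
14.53 [ 0.5066 -0.0314  0.2192] [0.226 0.974 0.003] [-0.1 -0.6 -2.1] 0.0183
```

View pics/c14.png

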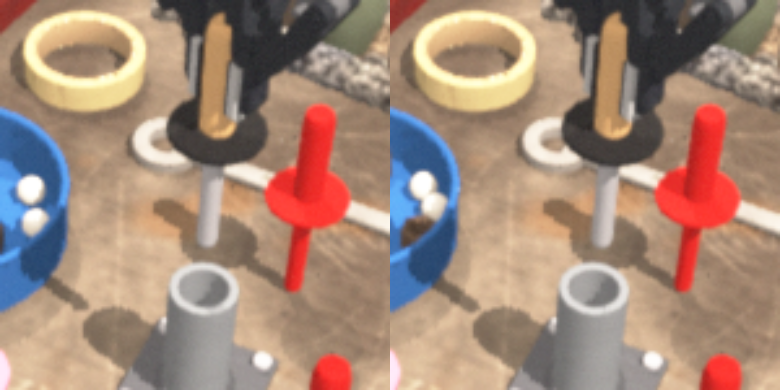

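The rod hangs in the grip as it did after lift-out, tip at px (328,224) over the mouth at (318,240). Correcting y by 2 mm and lowering part-way.

>>> {"api": "drive_tool", "payload": {
  "steps": [
    [0, 0.2, 0, 0, 0, 0],
    [0, 0.2, -1, 0, 0, 0],
    [0, 0.2, -3, 0, 0, 0],
    [0, 0.2, -4.5, 0, 0, 0],
    [0, 0.2, -5.5, 0, 0, 0],
    [0, 0.2, -5.5, 0, 0, 0]
  ]
}}

```text
time: 15.03
tool_pos: [0.5053, -0.0288, 0.1613]
tool_rot: [0.114, 0.993, 0.001, 0.004]
force: [-0.5, -0.0, -0.7]
finger_gap: 0.0185
```

```bash
python3 - <<'E'
from h import *
show()
b=snap("scene","s15"); a=snap("wrist","w15")
cv2.imwrite("pics/c15.png",np.hstack([cv2.resize(a[50:350,130:430],(390,390)),cv2.resize(b[130:280,240:390],(390,390))])[:,:,::-1]);show()
E
```

```text
15.03 [ 0.5053 -0.0288  0.1613] [0.226 0.974 0.003] [-0.5 -0.  -0.7] 0.0185
15.13 [ 0.5065 -0.0293  0.1641] [0.226 0.974 0.003] [ 0.2 -0.  -1.1] 0.0183
```

View pics/c15.png

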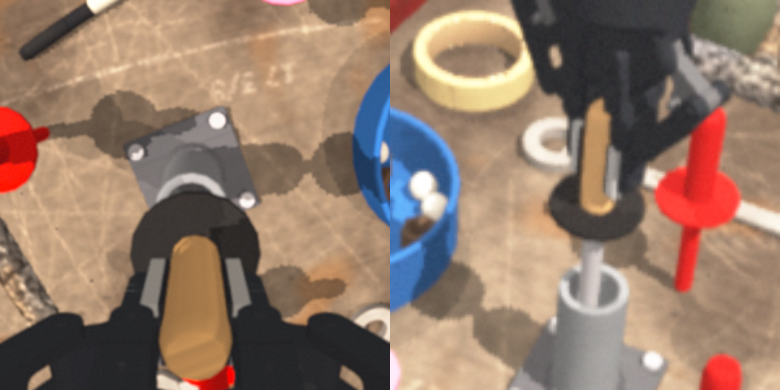

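The shaft is in the pipe. Lowering until the collar is just above or on the mouth.

>>> {"api": "drive_tool", "payload": {
  "steps": [
    [0, 0, -2, 0, 0, 0],
    [0, 0, -4, 0, 0, 0],
    [0, 0, -5.5, 0, 0, 0],
    [0, 0, -6.3, 0, 0, 0],
    [0, 0, -6.5, 0, 0, 0],
    [0, 0, -6.6, 0, 0, 0],
    [0, 0, -6.6, 0, 0, 0]
  ]
}}

```text
time: 15.72
tool_pos: [0.5071, -0.0294, 0.0993]
tool_rot: [0.114, 0.993, 0.001, 0.006]
force: [0.1, 0.4, -1.8]
finger_gap: 0.0185
```

```bash
python3 - <<'E'
from h import *
show()
b=snap("scene","s16"); o=cv2.imread("pics/s6.png")[:,:,::-1]
cv2.imwrite("pics/c16.png",np.hstack([cv2.resize(o[130:280,240:390],(390,390)),cv2.resize(b[130:280,240:390],(390,390))])[:,:,::-1]);show()
E
```

```text
15.72 [ 0.5071 -0.0294  0.0993] [0.226 0.974 0.003] [ 0.1  0.4 -1.8] 0.0185
15.77 [ 0.5072 -0.0295  0.0994] [0.226 0.974 0.003] [ 0.7 -0.  -1. ] 0.018
```

View pics/c16.png

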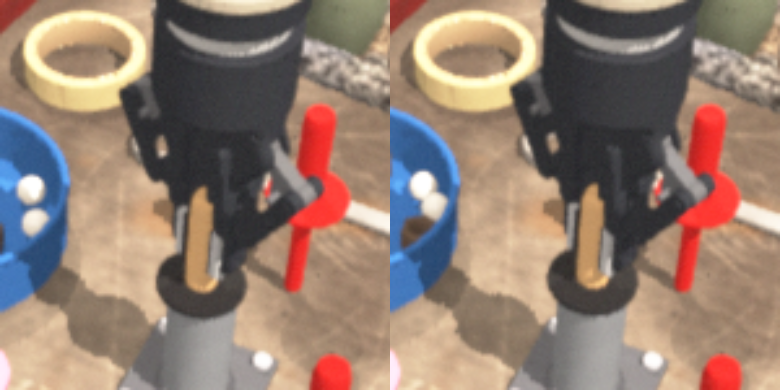

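>>> {"api": "drive_tool", "payload": {
  "steps": [
    [0, 0, -0.2, 0, 0, 0],
    [0, 0, -0.3, 0, 0, 0],
    [0, 0, -0.4, 0, 0, 0],
    [0, 0, -0.4, 0, 0, 0]
  ]
}}

```text
time: 16.1
tool_pos: [0.5079, -0.0297, 0.0966]
tool_rot: [0.114, 0.993, 0.0, 0.007]
force: [-0.6, 0.3, 4.4]
finger_gap: 0.0181
```

Contact (+6 N). Opening.

>>> {"api": "drive_tool", "payload": {
  "steps": [
    [0, 0, 0, 0, 0, 0],
    [0, 0, 0, 0, 0, 0],
    [0, 0, 0, 0, 0, 0],
    [0, 0, 0, 0, 0, 0],
    [0, 0, 0, 0, 0, 0],
    [0, 0, 0, 0, 0, 0]
  ],
  "claw": 100
}}

```text
time: 16.6
tool_pos: [0.5078, -0.0296, 0.0965]
tool_rot: [0.114, 0.993, 0.0, 0.007]
force: [0.4, -0.5, 0.0]
finger_gap: 0.0853
```

```bash
python3 - <<'E'
from h import *
show()
b=snap("scene","s17"); a=snap("wrist","w17")
cv2.imwrite("pics/c17.png",np.hstack([cv2.resize(a[150:350,180:380],(390,390)),cv2.resize(b[130:280,240:390],(390,390))])[:,:,::-1])
E
```

```text
16.6 [ 0.5078 -0.0296  0.0965] [0.226 0.974 0.002] [ 0.4 -0.5  0. ] 0.0853
```

View pics/c17.png

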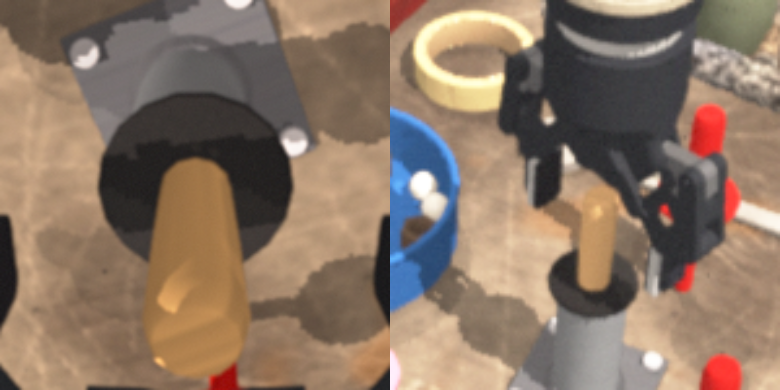

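The rod hangs free and upright. Retreating upwards.

>>> {"api": "drive_tool", "payload": {
  "steps": [
    [0, 0, 2, 0, 0, 0],
    [0, 0, 5, 0, 0, 0],
    [0, 0, 8.5, 0, 0, 0],
    [0, 0, 12, 0, 0, 0],
    [0, 0, 15, 0, 0, 0],
    [0, 0, 17, 0, 0, 0],
    [0, 0, 17, 0, 0, 0],
    [0, 0, 17, 0, 0, 0]
  ]
}}

```text
time: 17.37
tool_pos: [0.5085, -0.0299, 0.2675]
tool_rot: [0.114, 0.993, 0.0, 0.008]
force: [0.4, 0.4, -0.2]
finger_gap: 0.0853
```

```bash
python3 - <<'E'
from h import *
show()
snap("scene","s18"); a=snap("wrist","w18"); marks("scene",["rod_handle","nut_a","holder_mouth"]);marks("wrist",["nut_a"])
E
```

```text
17.37 [ 0.5085 -0.0299  0.2675] [0.226 0.974 0.002] [ 0.4  0.4 -0.2] 0.0853
scene rod_handle [([0.4449, -0.1367, 0.1259], 0.9), ([0.5044, -0.0326, 0.1344], 0.86), ([0.3711, 0.048, 0.1222], 0.71), ([0.6072, -0.0419, 0.123], 0.55)]
scene nut_a [([0.5876, 0.1984, 0.0021], 0.75), ([0.5441, 0.1259, 0.0055], 0.41)]
scene holder_mouth [([0.5036, -0.0335, 0.0926], 0.67)]
wrist nut_a [([0.5417, 0.1261, 0.0037], 0.61), ([0.5212, 0.1852, 0.0059], 0.2)]
```

View pics/s18.png

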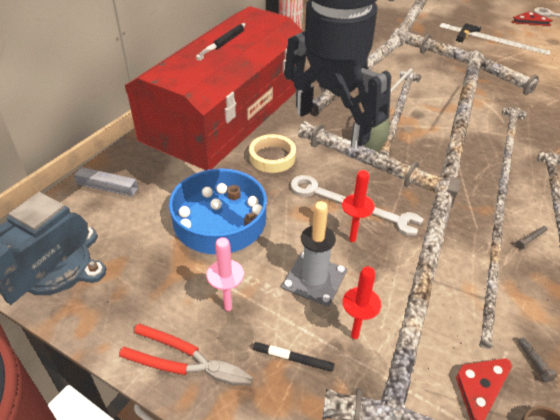

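View pics/w18.png

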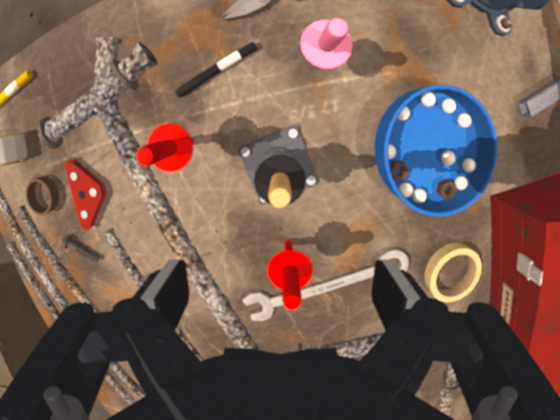

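The rod hangs upright in the holder (scene px (318,235)). Both nuts are in the dish (wrist px (400,170) and (447,188)), the look-alikes are undisturbed and the gripper is clear.

```bash
python3 -c "
from station import *
print(sign_off())"
```

```text
the job is handed in; nothing more can be done
None
```

I took the wooden-handled rod out of its holder, stirred the beads about 2.5 rounds, hung it back in the holder and let go. The job was handed in at about 17.6 s.

- **Stirring:** the tool ran a circle of about 42–43 mm radius around the dish centre, with the tip about 5 mm above the dish floor. Both nuts moved by a few centimetres and stayed in the dish. I saw no beads outside the dish, but did not count all ten exactly.
- **Last checks:** the rod hangs upright on its collar. The network put the handle at (0.504, -0.033, 0.134), directly over the mouth at (0.504, -0.034). The gripper is open and about 10 cm clear, the pink and red look-alikes stand where they were, and every force reading I took was about 5 N or less.
- **Disagreement:** the pictures from both cameras showed the open fingertips about 32 mm behind the reported TCP, while `tips_ahead` implied about 6 mm ahead. I went by the pictures and reached about 4 cm lower for the grasp, which held firmly throughout.
- **Small mismatches:** the scene camera's network put the rod tip about 6 mm nearer the robot than the TCP, so I shifted the stirring centre by 3 mm. The tool was tilted by under 1° when I set the rod down.

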